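Prime the filter unit's hand pump

TASK

Get the small vacuum filter unit ready: first push its open filter drawer fully home until it seats at its detent, and only then take the knob of the hand pump and draw the piston rod 60 mm out of its leaning barrel, straight along the barrel's axis so that it does not bind; the black ring round the rod then stands at the barrel's mouth. Do not pull the rod right out, and leave the other things on the bench undisturbed. Finish while still gripping the knob, holding the rod drawn out: it drops back if let go.

Things in the scene. Friction and masses are not known exactly. Their poses are not given: they have to be found in the camera images.
- unit: Vacuum filter unit, a low white box standing fixed on the bench, 120 x 200 mm and 60 mm high. Origin: centre of its underside, on the bench. Its x axis points from its front (robot side) to its back, y to its left, z up. Left half (+y): drawer bay. Right half (-y): hand pump on top. A low dial gauge (40 mm across, 13 mm high) lies on the roof at x 30, y 50 mm. The front face is at x = -60 mm.
- filter_drawer (a joint): How far the filter drawer stands open, in m: 0 is fully home against its stop (front panel's back against the unit's face), it starts 0.030 to 0.050 open. It slides along the unit's x axis (opens toward -x), with about 1 N friction; over the last 12 mm a sprung detent must be overcome with about 6 to 7 N, after which the drawer snaps home and is held.
- drawer_pull (a point): Centre of the front edge of the drawer's pull ledge, a grey bar 60 mm wide (along the unit's y), 8 mm high, standing 11 mm out from the drawer's white front panel (92 x 44 mm, from 9 to 53 mm above the bench). The point lies 47 mm above the bench; with the drawer home it is at x = -79, y = 48 mm in the unit's frame. Push it toward the unit's +x.
- barrel: Pump barrel, an aluminium tube 34 mm across (42 mm at its dark collar) and 100 mm long, fixed on the unit and leaning 0.35 rad (20 degrees) toward the unit's front (never sideways; the unit stands level). Origin: centre of the bore's mouth at its upper end, about 152 mm above the bench. z axis: along the bore, outward and upward; y axis = the unit's y. The bore is 17.6 mm wide and 90 mm deep.
- rod: Piston rod, steel, 16 mm across, loose in the bore (0.8 mm play all round), 0.1 to 0.21 kg. Origin: centre of its lower end, which starts on the bore's floor. z axis: along the rod up to its knob; x and y may turn freely. It falls back under its weight if let go. Overall 147 mm long.
- rod_grip (a point): Centre of the rod's black round knob, 28 mm across and 26 mm high along the rod, on the rod's axis, 134 mm from its lower end. At the start it lies 44 mm outside the bore's mouth along the barrel's z.
- rod_ring (a point): Centre of the rod at its black painted ring (2 mm wide, 30 mm from the lower end). Starts 60 mm inside the bore; when the rod is drawn out by 60 mm it is level with the bore's mouth.
- rod_foot (a point): Centre of the rod's lower end face. Starts 90 mm inside the bore.
- petri_0: Bystander: flat lidded dish, 62 mm across, 6 mm high, in front of the unit's pump side. Origin: centre of its underside.
- coverslip_box: Bystander: small box, 31 x 31 x 24 mm, left of the unit. Origin: centre of its underside.
- dropper_a: Bystander: small brown dropper bottle, 32 mm across, 69 mm high, right of the unit. Origin: centre of its underside.
- slide_box: Bystander: flat lidded box, 35 x 83 x 28 mm, farther left. Origin: centre of its underside.
- pipette_200: Bystander: pipette lying on the bench at the far left, 246 mm long, 45 mm high.
- tape_1: Bystander: roll of tape, 104 mm across, 25 mm high, lying at the right.
- indicator_box: Bystander: flat lidded box, 51 x 71 x 20 mm, behind on the left.

How it is judged:
On the way, in this order (a step that is already met when the one before it is completed fails the run):
1. the filter drawer is seated fully home while the rod is still down in its barrel (value of joint filter_drawer below 0.003 m and z of rod_ring in the frame of barrel below -0.05 m), for 0.2 s.
2. the rod, held by the fingers, is drawn out 60 mm (within 8 mm) (z of rod_ring in the frame of barrel between -0.008 and 0.008 m and contact force between the fingers and rod above 3 N), for 0.2 s.
At the end, for the whole second after the job is handed in: The drawer is home (open less than 3 mm), and the gripper still holds the rod (fingers press on it with more than 3 N) drawn 60 mm out (ring within 8 mm of the bore's mouth along the bore), its lower end still in the bore, in line with the barrel within 0.08 rad, and still (all of step 2 and value of joint filter_drawer below 0.003 m and angle between the z axis of rod and the z axis of barrel, either way round below 0.08 rad and x of rod_foot in the frame of barrel between -0.003 and 0.003 m and y of rod_foot in the frame of barrel between -0.003 and 0.003 m and linear speed of rod below 0.02 m/s); the arm keeps its last pose, push and grip.
It fails at once if the rod is pulled right out of the barrel (its lower end less than 4 mm inside) (z of rod_foot in the frame of barrel above -0.004 m).
It fails at once if the rod is forced sideways and binds: more than 80 N between rod and barrel (contact force between rod and barrel above 80 N).
It fails at once if a bystander is moved by more than 25 mm (distance of any of petri_0, coverslip_box, dropper_a, slide_box, pipette_200, tape_1, indicator_box from where it was at the start of the episode above 0.025 m).
It also fails if it takes over 51 s, if anything falls off the work surface, if the arm or the gripper's body presses on something with over 40 N, if the wrist force passes 120 N, or if a joint passes its speed limit or range.

ROBOT

A 6-joint arm with a two-finger parallel gripper is mounted at the origin on a cart in front of the work surface, level with it; the furniture and walls round the work are solid. World frame = base frame: x ahead of the robot, y to its left, z up, the work surface at z = 0. Lengths are in m, angles in rad, forces in N, time in s.
With the tool pointing down it reaches from about 0.275 to 1 m from the base axis. Payload 8.4 kg.
Tool frame: the origin (TCP) lies on the centre line of the jaws, within the pads' length; the fingertips stand 17 mm ahead of it and the grasp point (between the pads) lies 2 mm behind it (bot.tcp_to_tips is the z of the fingertips in the tool frame, in m); z points along the fingers, y is the line along which they close (so a half turn about z gives the same grasp; the last joint's range is limited). The gripper opens to 85 mm and grips with 20 to 120 N. Pads are 22 mm wide; open, the fingers measure 114 mm over their backs; the gripper's body (76 mm by 85 mm) begins 54 mm behind the grasp point. The pads swing forward as they close: fully open they stand 13 mm farther back than shut.
Start: joints at [-1.287, 0.353, 1.633, -0, 1.155, -0.002], TCP at [0.176, -0.6, 0.248] pointing down, gripper open.
Joint ranges: [-2.63, 2.63], [-0.92, 2.1], [0.06, 2.66], [-1.3, 4.44], [0, 2.69], [-3.02, 3.02]. Speed limits (rad/s): [2.22, 2.22, 2.79, 3.14, 3.14, 3.14].

INTERFACE

Orientations are given as a unit quaternion [x, y, z, w].
In Python, from workcell import bot, hand, kinematics, get_obs, vision, hand_in gives the robot as it stands. The module is installed in compiled form; this text tells all that it offers. Calls block until the motion is done:
- bot.reach(position, orientation): joint-space move of the TCP to a pose.
- bot.servo_line(position, ori=None, velocity=0.15): straight line of the TCP; ori=None keeps the orientation; velocity is the mean speed in m/s.
- bot.goto_joints(angles): joint-space move.
- hand.move_gripper(opening, strength=None): finger opening in m; strength is the grip in N (None keeps the last); returns when the fingers have stopped.
- bot.dwell(seconds).
- kinematics.solve_ik(position, orientation): joint angles nearest the present ones, or None.
- get_obs(): the state.
- vision.read_camera(name): name is "side" or "top" or "wrist"; returns a dict with "frame" (480x640x3 uint8, red, green, blue), "intrinsics" (3x3 intrinsics, pixels), "dist" ([k1, k2, p1, p2, k3] as OpenCV has them; the pictures are not rectified), "view" (4x4, takes a point from world to camera coordinates). Camera axes: x right, y down, z forward; pixel columns grow to the right and rows downward; lengths in m; the calibration is good to about 2 mm. A picture is of the moment at which its call begins. There is no depth.
A pose or a line that the arm cannot do raises bot.IKError and nothing moves.
- hand_in(): hands the job in; it is judged then, once.
The state is a dict: "time_s": time; "joint_pos": joint angles; "joint_vel": joint speeds; "joint_efforts": joint torques, N m; "position": TCP position; "orientation": TCP orientation; "wrist_force": force on the tool from outside, world axes, zero at the start; "ft_torque": the same for the moment, N m; "gripper_width": finger opening in m; "grip_force": force on a finger pad.
Only numpy, scipy, OpenCV 4.12 (cv2) and the standard library are available. Lean on these libraries where they do the work, as an engineer would, in place of code of your own. Each camera call takes 0.05 s, during which the arm holds its last target. There are 200 camera calls.

## Working session

There is one attempt and no reset: what is moved stays moved. The work goes in short steps, each a Python script; the robot and the scene stay as the last script left them, time stands still between calls to the robot, and variables do not carry over. Pictures are saved under pics/ and viewed, at most 10 in all, crops included, and the job is handed in when it is done.

```bash
mkdir -p pics
cat > h.py <<'E'
import numpy as np, cv2
from workcell import bot, hand, kinematics, get_obs, vision, hand_in
def snap(n,f):
    r=vision.read_camera(n); cv2.imwrite(f'pics/{f}.png',r['frame'][:,:,::-1]); np.savez(f'pics/{f}.npz',K=r['intrinsics'],d=r['dist'],V=r['view'],frame=r['frame']); return r
def ray(f,uv):
    r=np.load(f'pics/{f}.npz'); V=r['V']; p=cv2.undistortPoints(np.float64([[uv]]),r['K'],r['d'])[0,0]
    R=V[:3,:3]; d=R.T@np.array([*p,1.]); return -R.T@V[:3,3], d/np.linalg.norm(d)
def onz(f,uv,z):
    o,d=ray(f,uv); return o+d*(z-o[2])/d[2]
def tri(*obs):
    A=0;b=0
    for f,uv in obs:
        o,d=ray(f,uv); P=np.eye(3)-np.outer(d,d); A=A+P; b=b+P@o
    return np.linalg.solve(A,b)
def proj(f,X):
    r=np.load(f'pics/{f}.npz'); V=r['V']; rv=cv2.Rodrigues(V[:3,:3])[0]
    return cv2.projectPoints(np.float64(X).reshape(-1,3),rv,V[:3,3],r['K'],r['d'])[0][:,0]
E
python3 - <<'E'
from h import *
for n in('top','side'):
    r=snap(n,n+'0'); print(n,-r['view'][:3,:3].T@r['view'][:3,3],r['view'][2,:3])
print(get_obs())
E
```

```text
top [0.26646011 0.07186617 1.93207144] [ 0.1427005  -0.00476704 -0.98975444]
side [ 0.55632797 -1.12985763  1.02281298] [-0.03878702  0.8002328  -0.59843381]
{'time_s': 0.1, 'joint_pos': array([-1.28742304e+00,  3.53602372e-01,  1.63407479e+00,  4.15188494e-06,
        1.15519103e+00, -2.41885508e-03]), 'joint_vel': array([ 0.00036987, -0.00217799, -0.0009118 ,  0.00064728,  0.00106386,
       -0.00300015]), 'joint_efforts': array([ 3.52983607e-04, -6.06356335e+01, -3.42817247e+01,  4.89295337e-05,
        3.87731256e-03, -2.86722582e-05]), 'position': array([ 0.17607284, -0.59925546,  0.24761564]), 'orientation': array([ 9.89807636e-01,  1.42409400e-01, -8.74175044e-05, -6.31751315e-04]), 'wrist_force': array([ 0.89332528,  0.03248243, -1.36642952]), 'ft_torque': array([-0.08284189,  0.01967824, -0.03290413]), 'grip_force': 0.0, 'gripper_width': 0.08553579875426016}
```

View pics/top0.png

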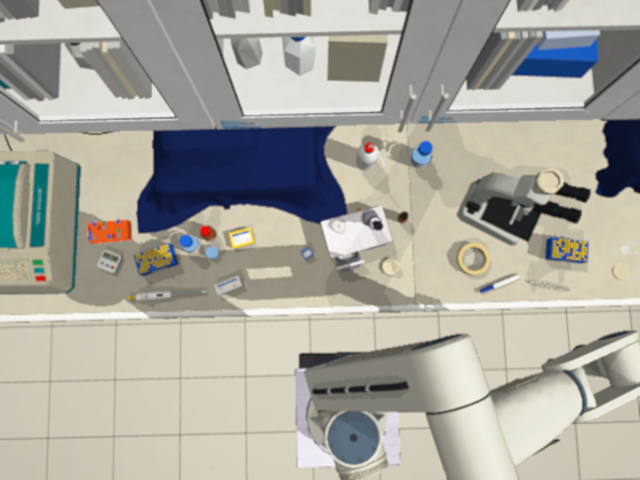

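View pics/side0.png

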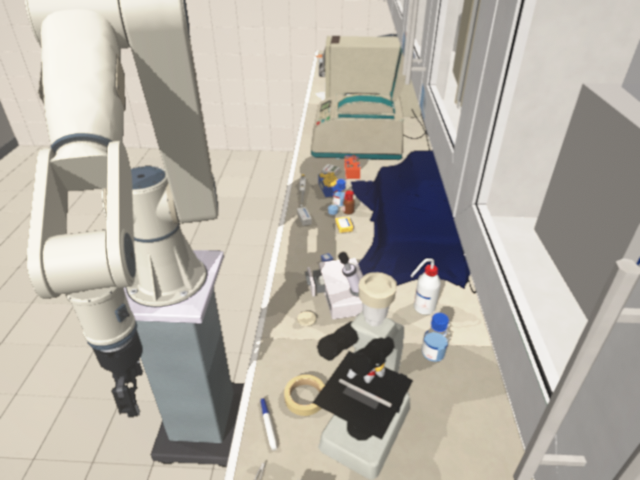

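The top view shows the unit around pixel (355,235), knob about (372,218) and drawer front about (350,262). In the side view the unit is around (342,285), with the knob about (343,258). I'll enlarge both.

Run:
```python
from h import *
a=cv2.imread('pics/top0.png')[195:285,300:420]; b=cv2.imread('pics/side0.png')[240:340,290:390]
a=cv2.resize(a,(400*120//90,400),interpolation=2)[:, :]; b=cv2.resize(b,(400,400),interpolation=2)
c=np.hstack([cv2.resize(a,(440,330)),cv2.resize(b,(330,330))]); cv2.imwrite('pics/c0.png',c)
for uv in [(322,218),(386,209),(392,244),(328,255)]: print(uv,onz('top0',uv,.06))
```

```text
(322, 218) [0.61704164 0.06427075 0.06      ]
(386, 209) [ 0.64053586 -0.13932827  0.06      ]
(392, 244) [ 0.52802714 -0.1534466   0.06      ]
(328, 255) [0.4986863  0.04866109 0.06      ]
```

View pics/c0.png

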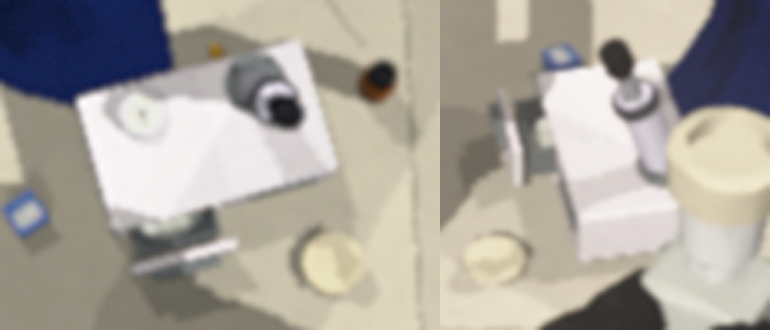

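c0 shows the roof corners at crop pixels (78,98), (300,40), (338,170) and (113,228), which lets me get the unit's coarse pose. The drawer is open and its panel sits around (185,257). Next is a closer wrist view.

```bash
cat >> h.py <<'E'
from scipy.spatial.transform import Rotation as Rn
def fitunit(W,U):  # rigid 2D fit
    W=np.array(W)[:,:2];U=np.array(U);w=W.mean(0);u=U.mean(0);a=U-u;b=W-w
    yaw=np.arctan2((a[:,0]*b[:,1]-a[:,1]*b[:,0]).sum(),(a*b).sum())
    c,s=np.cos(yaw),np.sin(yaw); R=np.array([[c,-s],[s,c]]); t=w-R@u
    return t,yaw,np.linalg.norm(W-(U@R.T+t),axis=1)
def down(yaw,tilt=0): # tool x = unit x when yaw=unit yaw; tilt leans fingers forward along unit +x
    return (Rn.from_euler('z',yaw)*Rn.from_euler('y',-tilt)*Rn.from_euler('x',np.pi)).as_quat()
def U2W(t,yaw,p):
    return Rn.from_euler('z',yaw).apply(p)+np.array([t[0],t[1],0])
E
python3 - <<'E'
from h import *
px=[(321.3,221.7),(381.8,205.9),(392.2,241.4),(330.8,257.2)]
t,yaw,res=fitunit([onz('top0',p,.06) for p in px],[(.06,.1),(.06,-.1),(-.06,-.1),(-.06,.1)])
print(t,yaw,res)
o=get_obs()['position']; bot.servo_line(o+[0,0,.15],velocity=.25)
bot.reach(U2W(t,yaw,[-.16,0.01,.40]),down(yaw))
r=snap('wrist','w0'); print(get_obs()['time_s'],get_obs()['position'],-r['view'][:3,:3].T@r['view'][:3,3],r['view'][2,:3])
E
```

```text
[ 0.57097517 -0.04349289] 0.23072934932573103 [0.00150853 0.00151451 0.00084047 0.0018105 ]
2.9833 [ 0.41307926 -0.0709525   0.39995483] [ 0.49354026 -0.05279592  0.52532399] [-0.31258642 -0.07224829 -0.94713775]
```

View pics/w0.png

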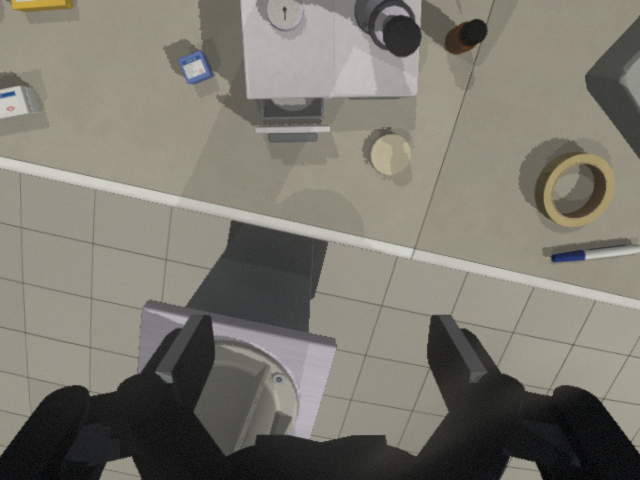

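The wrist view shows the roof front edge at about y=97, from (248,97) to (417,95), the knob at (402,36), and the drawer panel from (256,130) to (330,130). I'll move the camera over the unit for a precise measurement.

Run:
```python
from h import *
t=np.array([0.57097517,-0.04349289]); yaw=.23073
bot.servo_line(U2W(t,yaw,[-.01,-.01,.40]),velocity=.2)
snap('wrist','w1'); print(get_obs()['time_s'])
print(proj('w1',[U2W(t,yaw,p) for p in [(.06,.1,.06),(.06,-.1,.06),(-.06,-.1,.06),(-.06,.1,.06)]]))
```

```text
3.9417
[[227.46476095 125.07884339]
 [396.41087832 124.79991917]
 [390.83489486 222.43678196]
 [234.44769765 222.52874937]]
```

View pics/w1.png

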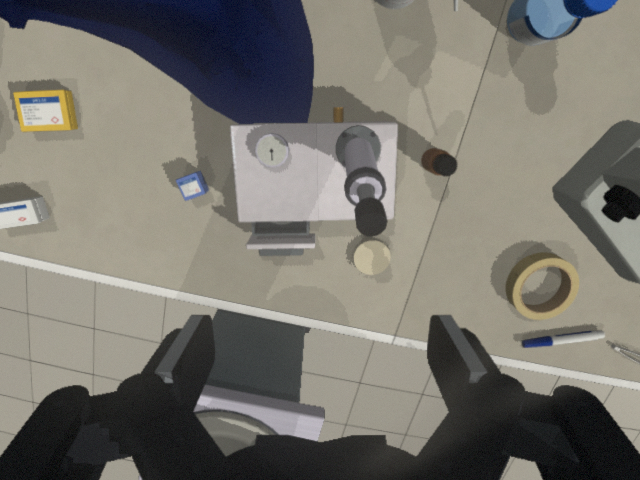

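In w1 the roof corners are at about (231,125), (397,123), (394,220) and (239,222), and the knob blob is at (370,215). The drawer panel runs from (248,240) to (315,240), with the grey ledge in front. I'll refine these with masks.

Run:
```python
from h import *
im=np.load('pics/w1.npz')['frame'].astype(float)
g=cv2.GaussianBlur(im.astype(np.uint8),(3,3),0).astype(float)
sc=g[:,:,2]-0.0  # blue: roof bluish-white vs beige bench
def edge(fixed,rng,ax):
    # strongest edge along ax for scan positions; returns uv
    out=[]
    for f in fixed:
        line=g[f,rng[0]:rng[1]] if ax=='u' else g[rng[0]:rng[1],f]
        d=np.abs(np.gradient(line,axis=0)).sum(1); k=d.argmax()
        s=0
        if 0<k<len(d)-1: s=.5*(d[k-1]-d[k+1])/(d[k-1]-2*d[k]+d[k+1])
        c=rng[0]+k+s; out.append((c,f) if ax=='u' else (f,c))
    return np.array(out)
def line(p):
    l=cv2.fitLine(np.float32(p),cv2.DIST_HUBER,0,.01,.01).ravel(); n=np.array([-l[1],l[0]]); r=(p-l[2:])@n
    return l[2:],l[:2],np.median(abs(r))
L=line(edge(range(135,212,3),(222,250),'u')); Rr=line(edge(range(180,215,3),(386,405),'u'))
B=line(edge(list(range(245,330,4)),(115,133),'v')); F=line(edge(list(range(322,350,3))+list(range(242,255,3)),(212,228),'v'))
def X(a,b):
    s=np.linalg.solve(np.c_[a[1],-b[1]],b[0]-a[0]); return a[0]+s[0]*a[1]
px=[X(L,B),X(Rr,B),X(Rr,F),X(L,F)]
print([l[2] for l in(L,Rr,B,F)],np.round(px,1))
t,yaw,res=fitunit([onz('w1',p,.06) for p in px],[(.06,.1),(.06,-.1),(-.06,-.1),(-.06,.1)]); print(t,yaw,res)
def W2U(p): return Rn.from_euler('z',-yaw).apply(p-np.array([*t,0]))
def knob(f,box):
    x0,x1,y0,y1=box; m=(np.load(f'pics/{f}.npz')['frame'][y0:y1,x0:x1].max(2)<60).astype(np.uint8)
    n,l,s,c=cv2.connectedComponentsWithStats(m); k=1+s[1:,4].argmax(); print(s[k]); return c[k]+[x0,y0]
k1=knob('w1',(345,400,190,245)); k0=knob('w0',(376,425,8,65))
P=tri(('w1',k1),('w0',k0)); print(k1,k0,'tri',P,W2U(P))
for f,k in(('w1',k1),('w0',k0)): print(W2U(onz(f,k,.1933)))
# panel top edge / ledge
for uv in [(248,235),(315,234)]: print('panel top',W2U(onz('w1',uv,.053)))
for uv in [(260,254),(303,254)]: print('ledge',W2U(onz('w1',uv,.05)))
c=cv2.resize(im[185:265,225:405].astype(np.uint8)[:,:,::-1],(720,320),interpolation=2); cv2.imwrite('pics/c1.png',c)
```

```text
[np.float64(0.050559415450800435), np.float64(0.4893457927403121), np.float64(0.1329707036723226), np.float64(0.09109384224301853)] [[229.5 123. ]
 [397.  122.9]
 [392.4 218.2]
 [238.4 221.7]]
[ 0.57423783 -0.04527701] 0.24294734422181627 [0.00110255 0.00216207 0.00224866 0.00199584]
[ 11   8  30  38 651]
[   7    8   38   40 1179]
[370.6344086  214.33794163] [401.24851569  35.2230704 ] tri [ 0.56850796 -0.10185256  0.18892095] [-0.01917167 -0.05353571  0.18892095]
[-0.0180242  -0.05296314  0.1933    ]
[-0.01996465 -0.05267535  0.1933    ]
panel top [-0.08070023  0.08850106  0.053     ]
panel top [-0.08046033  0.00055356  0.053     ]
ledge [-0.10861176  0.07495194  0.05      ]
ledge [-0.10931482  0.01719697  0.05      ]
```

View pics/c1.png

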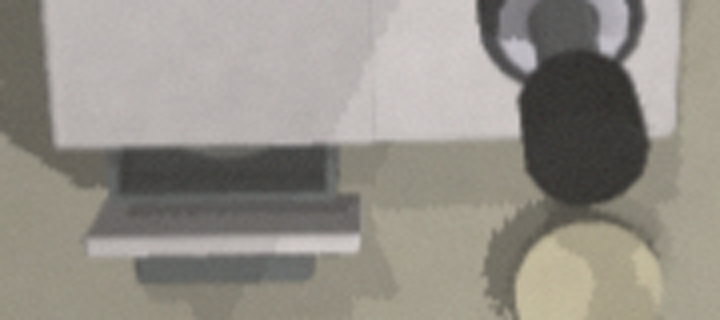

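The ledge front is at unit x ≈ -0.109 (about 30 mm open) with its centre at y ≈ 0.046. The knob is at world ≈ (0.568,-0.101,0.19). Now I'll push the drawer home.

```bash
cat >> h.py <<'E'
t=np.array([0.57424,-0.04528]); yaw=.24
ux=np.array([np.cos(yaw),np.sin(yaw),0])
E
python3 - <<'E'
from h import *
hand.move_gripper(0.0,30)
bot.servo_line(U2W(t,yaw,[-.155,.047,.25]),down(yaw),velocity=.2)
bot.servo_line(U2W(t,yaw,[-.155,.047,.047]),velocity=.15)
f0=get_obs()['wrist_force']; x=-.125; bot.servo_line(U2W(t,yaw,[x,.047,.047]),velocity=.08)
log=[]
while x<-.078:
    x+=.0015; bot.servo_line(U2W(t,yaw,[x,.047,.047]),velocity=.03)
    o=get_obs(); f=(o['wrist_force']-f0)@ux; log.append((round(x,4),round(float(f),1),round(float(ux@(o['position']-U2W(t,yaw,[x,.047,.047])))*1e3,1)))
    if f<-15: break
print(log,get_obs()['time_s'],get_obs()['gripper_width'])
snap('side','s1')
E
```

```text
[(-0.1235, 0.5, -0.2), (-0.122, -0.3, 0.1), (-0.1205, -0.1, -0.0), (-0.119, -0.7, 0.1), (-0.1175, 0.1, 0.2), (-0.116, -0.9, 0.2), (-0.1145, 0.2, 0.2), (-0.113, -0.2, 0.2), (-0.1115, -0.4, 0.2), (-0.11, -0.3, 0.2), (-0.1085, -0.3, 0.2), (-0.107, 0.4, 0.2), (-0.1055, 0.2, 0.2), (-0.104, 0.1, 0.2), (-0.1025, -3.4, -0.6), (-0.101, -6.3, -1.1), (-0.0995, -6.3, -1.1), (-0.098, -4.6, -0.7), (-0.0965, -1.2, 0.7), (-0.095, -0.2, 0.9), (-0.0935, 0.0, 0.3), (-0.092, -0.0, 0.1), (-0.0905, -2.1, -0.4), (-0.089, -8.1, -1.9), (-0.0875, -13.2, -3.3), (-0.086, -17.7, -4.8)] 14.45 0.0001166872645662579
```

The detent broke at about 6.3 N and the stop was reached at the predicted position. The drawer is home, so I'll retreat and take the pre-grasp over the knob.

```bash
cat >> h.py <<'E'
zb=Rn.from_euler('z',yaw).apply([-np.sin(.35),0,np.cos(.35)]); uy=np.array([-np.sin(yaw),np.cos(yaw),0])
xb=np.cross(uy,zb); Q=down(yaw,.35)
K=U2W(t,.243,[-.019,-.0528,.192])
E
python3 - <<'E'
from h import *
bot.servo_line(U2W(t,yaw,[-.15,.047,.047]),velocity=.12)
bot.servo_line(U2W(t,yaw,[-.15,.047,.30]),velocity=.25)
hand.move_gripper(.085)
bot.reach(K+.085*zb,Q)
snap('wrist','w2'); snap('side','s2')
print(get_obs()['time_s'],proj('w2',[K,K+.013*zb,K-.013*zb]),proj('s2',[K]))
a=cv2.imread('pics/w2.png'); b=cv2.imread('pics/s2.png')[230:330,270:400]
cv2.imwrite('pics/c2.png',np.vstack([cv2.resize(a,(480,360)),cv2.resize(b,(312,240),interpolation=2).copy() if 0 else np.hstack([cv2.resize(b,(312,240),interpolation=2),np.zeros((240,168,3),np.uint8)])]))
E
```

```text
17.8583 [[320.08148559 258.0285321 ]
 [320.02008013 266.41624036]
 [320.1365658  250.50689155]] [[343.26703956 258.04240392]]
```

View pics/c2.png

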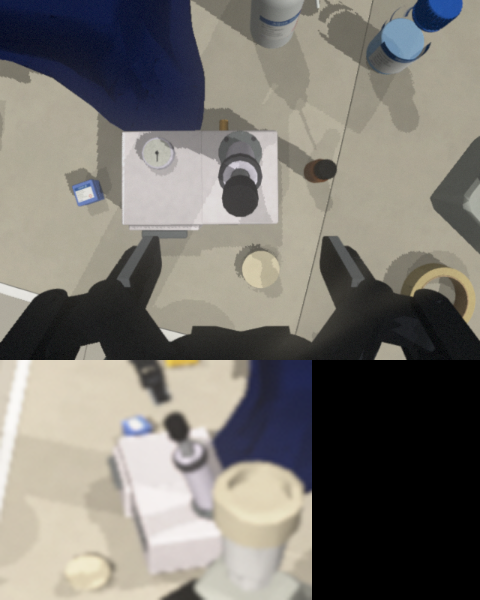

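The drawer is closed. The knob is at full-frame pixel (320,261) against a prediction of (320,258), centred between the jaws, and the barrel lines up with the image column. I'll descend and grip gently.

Run:
```python
from h import *
hand.move_gripper(.05,25)
bot.servo_line(K-.002*zb,velocity=.06)
o=get_obs(); f0=o['wrist_force']; print([round(float(f0@v),1) for v in (xb,uy,zb)])
hand.move_gripper(.0,25); bot.dwell(.3)
o=get_obs(); f=o['wrist_force']-f0; print(o['time_s'],o['gripper_width'],o['grip_force'],[round(float(f@v),1) for v in (xb,uy,zb)],o['ft_torque'])
```

```text
[-0.0, -0.4, -1.2]
20.5167 0.027529330010112835 24.998905956745148 [2.1, 4.8, 7.2] [0.7490827  0.26083497 0.21426671]
```

Gripped with small side forces. I'll draw the rod along the axis in steps, trimming sideways by the measured force.

Run:
```python
from h import *
hand.move_gripper(.0,40)
f0=np.array(-1.2*zb-.4*uy); base=K-.002*zb; off=np.zeros(3); s=0; log=[]
s0=(get_obs()['position']-base)@zb
def corr(o):
    f=o['wrist_force']-f0; fx,fy,fz=f@xb,f@uy,f@zb
    global off; off=off+np.clip(fx/8000,-5e-4,5e-4)*xb+np.clip(fy/8000,-5e-4,5e-4)*uy
    return fx,fy,fz
for i in range(3): F=corr(get_obs()); bot.servo_line(base+off,velocity=.03)
log.append((0,*F))
while s<.0595:
    s+=.003; bot.servo_line(base+off+s*zb,velocity=.03)
    o=get_obs(); F=corr(o); log.append((s*1e3,*F))
    if max(abs(F[0]),abs(F[1]))>30 or o['gripper_width']<.024: print('stop');break
for r in log: print(np.round(np.array(r,float),1))
o=get_obs(); print(o['time_s'],o['gripper_width'],o['grip_force'],s0,(o['position']-base)@zb,off@xb,off@uy)
r=snap('side','s3'); w=snap('wrist','w3')
b=cv2.imread('pics/s3.png')[220:310,290:390]; a=cv2.imread('pics/w3.png')[200:400,200:440]
cv2.imwrite('pics/c3.png',np.hstack([cv2.resize(b,(400,360),interpolation=2),cv2.resize(a,(400,360),interpolation=2)]))
```

```text
[ 0.  -0.6  1.3  6.9]
[ 3.  -0.2 -1.1  1.2]
[ 6.   0.7 -0.2  1. ]
[ 9.   0.2 -0.4  0.6]
[12.   1.4 -0.9  1.2]
[15.   0.1 -1.   1.1]
[18.   0.5  0.1  1.1]
[21.  -0.4  0.3  0.2]
[24.  -0.7  0.4  0.2]
[27.   1.4 -0.   0.1]
[30.  -0.   0.3  0.2]
[33.  -0.3  0.2  0.5]
[36.  -0.8  0.3  1.1]
[39.  -0.3 -1.1  0.6]
[42.  -0.4 -0.8 -0.2]
[45.   0.2  0.4 -0.5]
[48.  -1.  -0.2  0.2]
[51.  -0.1  0.3 -0.2]
[54.   0.4  0.8 -0.2]
[57.  -0.3 -0.6  0.6]
[60.   0.   0.1  1.3]
26.4833 0.026641821549483802 40.76865613460541 0.0002310184912554301 0.060196103992588 4.7042277060859173e-07 0.0005901871756884259
```

View pics/c3.png

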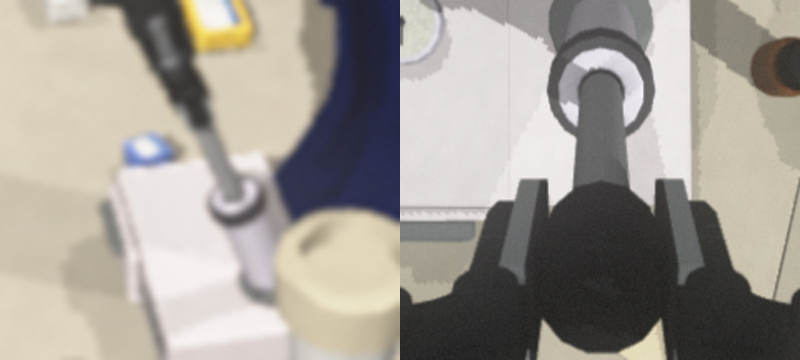

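c3 shows the rod drawn out and in line with the barrel, gripped at the knob, with a dark arc at the bore mouth around crop (600,75). I'll enlarge that spot to confirm it's the ring.

Run:
```python
from h import *
a=cv2.imread('pics/w3.png')[205:300,270:370]
cv2.imwrite('pics/c4.png',cv2.resize(np.clip(a.astype(float)*1.5,0,255).astype(np.uint8),(600,570),interpolation=2))
o=get_obs()['position']; M=o-.058*zb-.044*zb+0*o
print(proj('w3',[M+d*zb+.008*xb for d in(-.008,0,.008,.016)])-[270,205], proj('w3',[M,])-[270,205])
```

```text
[[49.71052846 29.01389251]
 [49.67708599 32.82466156]
 [49.64146669 36.88477274]
 [49.60345247 41.21934381]] [[49.69725142 44.72539734]]
```

View pics/c4.png

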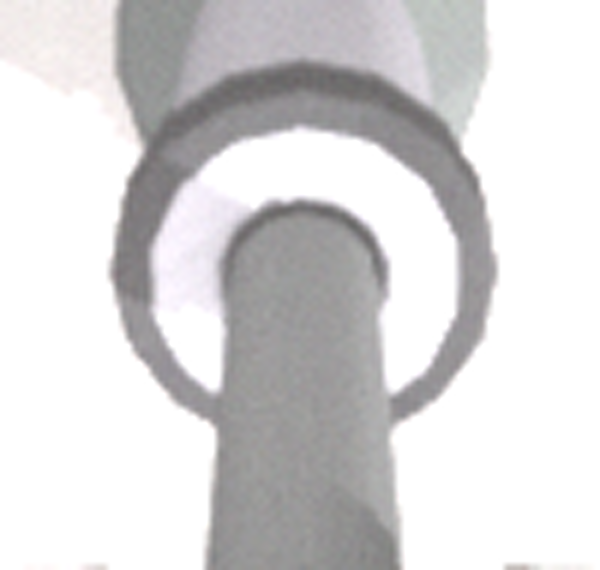

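The dark arc at crop (300,205) lies at the mouth, but it could be the ring or just the bore gap. I'll draw 2.5 mm more, which stays within tolerance, to see whether the ring emerges.

Run:
```python
from h import *
o=get_obs()['position']; bot.servo_line(o+.0025*zb,velocity=.02); snap('wrist','w4')
for f in('w3','w4'):print(np.load(f'pics/{f}.npz')['frame'][230:262,319:322].mean((1,2)).round().astype(int))
a=cv2.imread('pics/w4.png')[205:300,270:370]
cv2.imwrite('pics/c5.png',cv2.resize(np.clip(a.astype(float)*1.5,0,255).astype(np.uint8),(600,570),interpolation=2))
o=get_obs();print(o['time_s'],o['grip_force'],o['wrist_force'])
```

```text
[231 232 232 230 227 227 213 171 113  79  86 100 101 103 102 104 103 103
 103 103 104 103 103 103 102 103 103 104 103 103 106 103]
[232 231 230 228 225 211 159 111  90  77  87  97 103 102 104 104 104 103
 102 104 102 104 103 103 104 103 104 104 104 104 105 104]
26.9083 40.75917720794678 [-0.55170524  0.11812276 -0.89925121]
```

View pics/c5.png

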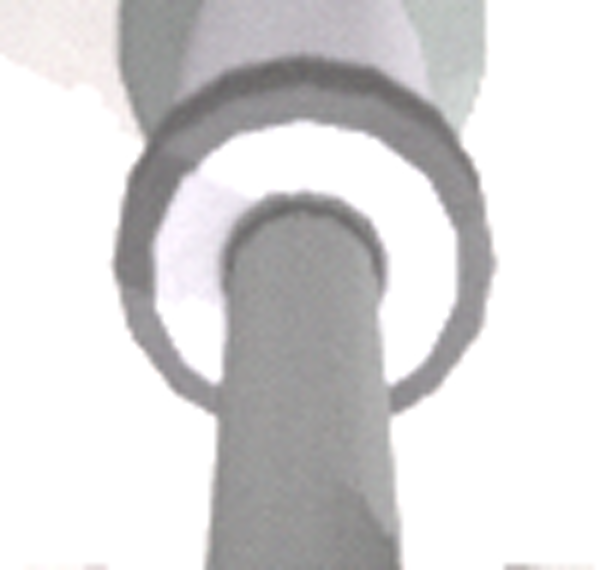

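The dark band's knob-side edge stays fixed relative to the gripped rod while the mouth recedes, so it is the painted ring at the mouth. I'll go back to 60 mm and hand in.

Run:
```python
from h import *
o=get_obs()['position']; bot.servo_line(o-.002*zb,velocity=.02); bot.dwell(.5)
o=get_obs(); print(o['time_s'],o['grip_force'],o['wrist_force'],(o['position']-K+.002*zb)@zb)
print(hand_in())
```

```text
27.6583 40.7962292432785 [ 0.6034091  -0.44672768 -1.94137037] 0.06063687014350762
the job is handed in; nothing more can be done
None
```

The drawer was pushed home to its stop, then the rod was drawn out about 60 mm along the barrel's axis with the ring at the mouth; I handed the job in at 27.7 s still gripping the knob with about 41 N, and no verdict came back.

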